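# Set the polarizer ring to its preset mark and lock it

## Task

Set the polarizer on the bench: with the fingertips, gently push the blue knob of its lever round the scale until the lever lies over the middle of the red marker, without grasping the lever and without shifting the red marker. Then press the yellow lock button fully down, and let go. Leave the sample dish lying in the ring and everything else on the bench as it is.

Things in the scene. Friction and masses are not known exactly. Their poses are not given: they have to be found in the camera images.
- polarizer: White round polarizer base, 194 mm across and 22 mm high, fixed to the bench, with a black-marked scale on its upper face. Origin: centre of its underside, which is on the axis of the ring; z up. The middle of the scale is towards its -x; a lug on its left (+y) side carries the lock button. A lamp window 84 mm across lies inside the ring, at height 22 mm.
- ring (a joint): Angle (rad) of the dark ring (128 mm outside, 84 mm inside, top 30 mm high) and its lever about the base axis; 0 = lever along the base's -x, positive = counter-clockwise from above. Stops at -1.0 and 1.15. Starts at -0.85 to -0.3 and must grow to the value of marker. Light friction (about 1.5 N at the knob); stays where it is left; push with under 8 N.
- lever_knob (a point): Middle of the top of the blue upright knob at the end of the lever, 77 mm high and 120 mm from the ring's axis. The knob is an upright cylinder 14 mm in diameter, free from 35 to 77 mm above the bench. The lever is an aluminium bar 7 mm wide, 30 to 35 mm high, 47 to 127 mm from the axis. The frame's -x axis points outward along the lever.
- marker (a joint): Angle (rad) of the red marker about the same axis, with the same zero and sense as ring; between 0.15 and 0.9. Stiff, must not be shifted. The lever is on the marker when ring equals marker.
- red_mark (a point): Middle of the top of the red marker, a block 22 mm wide along the scale and 26 mm long outward, 27 mm high, 84 mm from the ring's axis; the lever passes 3 mm above it. The frame's -x axis points outward from the ring's axis.
- lock (a joint): Travel (m) of the lock button: 0 = up (unlocked), 0.008 = fully down; it yields to about 3 N and stays down.
- lock_top (a point): Middle of the top of the yellow lock button, 24 mm in diameter, 52 mm high when up and 44 mm when down; it stands over a black collar 32 mm across whose top is 34 mm high. 117 mm from the ring's axis.
- dish: Loose petri dish, 69 mm across and 15 mm high, lying on the lamp window inside the ring. Origin: centre of its underside, z up.
- wash_reagent: Loose white bottle with a red cap, 58 mm across, 113 mm high, a bystander. Origin: centre of its underside.
- glass_beaker: Loose clear beaker, 70 mm across, 86 mm high, a bystander. Origin: centre of its underside.
- bench_timer: Loose white timer, 62 x 62 x 16 mm, a bystander. Origin: centre of its underside.
- green_tape: Loose green roll of tape lying flat, 66 mm across, 19 mm high, a bystander. Origin: centre of its underside.

How it is judged:
By the outcome, as a careful person would: the job done as asked, in the order asked, and still so for the second after the job is handed in, with the robot touching nothing.
It also fails if it takes over 51 s, if anything falls off the work surface, if the arm or the gripper's body presses on something with over 40 N, if the wrist force passes 120 N, or if a joint passes its speed limit or range.

## Robot

A 7-joint arm with a two-finger parallel gripper is mounted at the origin on the work surface; the furniture and walls round the work are solid. World frame = base frame: x ahead of the robot, y to its left, z up, the work surface at z = 0. Lengths are in m, angles in rad, forces in N, time in s.
With the tool pointing down it reaches from about 0.4 to 0.85 m from the base axis. Payload 10.4 kg.
Tool frame: the origin (TCP) lies on the centre line of the jaws, within the pads' length; the fingertips stand r.finger_overhang ahead of it and the grasp point (between the pads) lies 5 mm behind it (r.finger_overhang is the distance from the TCP to the fingertips, in m); z points along the fingers, y is the line along which they close (so a half turn about z gives the same grasp; the last joint's range is limited). The gripper opens to 87 mm and grips with 3 to 60 N. Pads are 19 mm wide; open, the fingers measure 117 mm over their backs; the gripper's body (75 mm by 190 mm) begins 51 mm behind the grasp point.
Start: joints at [-1.314, 0.332, -0.065, 1.46, 0.022, 1.35, -0.088], TCP at [0.173, 0.601, 0.237] pointing down, gripper open.
Joint ranges: [-2.6, 2.6], [-0.5, 2.12], [-1.47, 1.34], [0.16, 2.42], [-1.27, 4.41], [0.06, 2.06], [-2.6, 2.6]. Speed limits (rad/s): [2.22, 2.22, 2.79, 2.79, 3.14, 3.14, 3.14].

## Interface

Orientations are given as a unit quaternion [x, y, z, w].
In Python, from bench import read_state, viewer, r gives the robot as it stands.
- The arm moves only by the tool carry_out, never from a script. Its argument "moves" is a list of rows, each a list of 6 numbers: the shift along the tool's x, y, z in units of 40 mm (1.0 is 40 mm), then the turn, a rotation vector about the tool's x, y, z in units of 8 degrees (1.0 is 8 degrees). A call has 1 to 20 rows; each row shifts and turns the commanded pose from where the row before left it, along the tool's axes as they then stand; what a row does not reach is not made up. A row lasts 1/8 s, in which the tool goes at most 62.5 mm and 10.7 degrees, less where a joint would pass 70% of its speed; a pose out of reach is approached as far as the arm can. A call is refused whole if a number of a shift passes 1 or a number of a turn 1, either way. A call with a gripper value outside its range is refused whole. "fingers" is the finger opening in mm, from 0 to 87, set as the call begins (left out, the last holds). The fingers move at their own pace and stop on an object; "force" is the grip in N (left out, the last holds). Time passes only in rows, so rows that do not move let the fingers close. It gives the time, the measured TCP pose, the force, the opening and the grip force at its end, in the units of the state.
- read_state(): the state, without advancing time (a new reading comes with each control period).
- viewer.camera(name): name is "side" or "top"; returns a dict with "pixels" (420x560x3 uint8, red, green, blue), "range_z" (420x560 float32, m along the optical axis (not along the pixel's ray), 0 where there is no reading), "fx", "fy", "cx", "cy" (pixels), "xyz" and "orientation" of the camera in the world. Camera axes: x right, y down, z forward; pixel columns grow to the right and rows downward; lengths in m; the calibration is good to about 2 mm. A picture is of the moment at which its call begins.
- r.close_job(): hands the job in; it is judged then, once.
The state is a dict: "time": time; "joint_positions": joint angles; "joint_vel": joint speeds; "joint_torque": joint torques, N m; "ee_pos": TCP position; "eef_rot": TCP orientation; "ft_force": force on the tool from outside, world axes, zero at the start; "torque": the same for the moment, N m; "width": finger opening in m; "grip_force": force on a finger pad.
Only numpy, scipy, OpenCV 4.12 (cv2) and the standard library are available. Lean on these libraries where they do the work, as an engineer would, in place of code of your own. Each camera call takes 0.05 s, during which the arm holds its last target. There are 200 camera calls.

## Working session

There is one attempt and no reset: what is moved stays moved. The work goes in short steps, Python scripts to look and compute and a tool call to move; the robot and the scene stay as the last step left them, time stands still between calls to the robot, and variables do not carry over. Pictures are saved under pics/ and viewed, at most 10 in all, crops included, and the job is handed in when it is done.

Besides the shell and the picture viewer there is one more tool, called after ">>>" by a JSON object that holds its "api" and its "payload", one argument or row to a line. carry_out: Moves the arm, as the interface text tells. Its arguments: {"type":"object","properties":{"moves":{"type":"array","items":{"type":"array","items":{"type":"number"}}},"fingers":{"type":"number"},"force":{"type":"number"}},"required":["moves"]}

```bash
mkdir -p pics; cat > h.py <<'E'
import numpy as np, cv2
from scipy.spatial.transform import Rotation as R
from bench import read_state, viewer, r
def cloud(c):
    z=c["range_z"]; v,u=np.mgrid[:420,:560]
    p=np.stack([(u-c["cx"])/c["fx"]*z,(v-c["cy"])/c["fy"]*z,z],-1)
    return p@R.from_quat(c["orientation"]).as_matrix().T+np.array(c["xyz"])
def plane(c,uv,h):
    d=R.from_quat(c["orientation"]).as_matrix()@np.array([(uv[0]-c["cx"])/c["fx"],(uv[1]-c["cy"])/c["fy"],1])
    o=np.array(c["xyz"]); return o+d*(h-o[2])/d[2]
E
python3 - <<'E'
from h import *
s=read_state(); print(s["time"],s["ee_pos"],s["eef_rot"],r.finger_overhang,s["width"])
for n in("top","side"):
    c=viewer.camera(n); cv2.imwrite(f"pics/{n}0.png",c["pixels"][:,:,::-1]); print(n,c["xyz"],c["orientation"],c["fx"])
    P=cloud(c); hsv=cv2.cvtColor(c["pixels"],cv2.COLOR_RGB2HSV)
    for k,(a,b) in dict(blue=((100,120,50),(130,255,255)),yellow=((22,120,80),(34,255,255)),red=((0,140,80),(8,255,255)),green=((45,80,40),(85,255,255))).items():
        m=cv2.inRange(hsv,a,b); N,L,st,ce=cv2.connectedComponentsWithStats(m)
        for i in range(1,N):
            if st[i,4]>25:
                q=P[(L==i)&(c["range_z"]>0)]
                print(k,st[i],ce[i].round(1),np.median(q,0).round(3) if len(q) else 0,np.percentile(q[:,2],95).round(3) if len(q) else 0)
E
```

```text
0.0 [0.17248765 0.60033981 0.23574215] [ 1.39422381e-01  9.90232739e-01 -7.18927853e-04 -6.83566403e-05] 0.014 0.087020210375254
top [ 0.47837097 -0.0251695   1.14817709] [ 0.7148412  -0.69832843  0.02665435 -0.02508012] 447.50192577081066
blue [ 82   0  37  67 305] [95.8 36.4] [0.889 0.363 0.252] 0.294
blue [ 176   19   48   92 2677] [199.2  65.9] [0.904 0.178 0.061] 0.122
blue [327 116  15  16 178] [334.3 123.5] [ 0.754 -0.155  0.112] 0.115
blue [240 237   7   8  41] [242.7 240.4] [0.475 0.056 0.074] 0.079
yellow [ 372  151   52   34 1078] [396.9 167.6] [ 0.668 -0.328  0.028] 0.032
yellow [216 179  10  10  80] [220.4 183.3] [0.615 0.116 0.051] 0.054
red [129 152  17  16 200] [137. 160.] [0.657 0.304 0.113] 0.116
red [286 215  11  12  73] [291. 220.] [ 0.529 -0.061  0.027] 0.03
red [394 359  37  19 385] [413.  367.9] [ 0.171 -0.371  0.019] 0.025
green [377 193  21  28  70] [382.9 209.6] [ 0.555 -0.291  0.013] 0.021
side [ 0.61717438 -0.93760964  0.52541816] [ 0.84438222  0.05124477 -0.01866294 -0.5329581 ] 413.8400523950299
blue [403 174  12  11  97] [408.9 178.6] [0.844 0.176 0.118] 0.122
blue [416 174  11   7  51] [421.2 176.5] [0.885 0.192 0.118] 0.119
blue [442 175  11   6  58] [447.1 177.4] [0.954 0.199 0.117] 0.119
blue [ 392  192   83   33 1546] [434.4 210.5] [0.928 0.166 0.011] 0.06
blue [271 200   5  16  74] [273.  207.3] [0.479 0.05  0.057] 0.074
blue [381 230  19  10 140] [389.8 234.8] [ 0.758 -0.155  0.11 ] 0.112
yellow [117 114  14  42 209] [124.1 133.6] [-0.666  1.485 -0.186] -0.062
yellow [322 201   9   7  46] [325.8 203.9] [0.618 0.116 0.048] 0.05
yellow [327 298  44  43 727] [347.9 321.3] [ 0.673 -0.343  0.028] 0.029
red [ 324  125   59   45 1645] [350.4 143.9] [ 0.728  1.434 -0.137] -0.091
red [283 239  11   5  39] [288.1 240.8] [ 0.532 -0.062  0.025] 0.026
red [ 55 298  44  36 620] [ 75.7 315.5] [ 0.175 -0.376  0.015] 0.021
green [530 297  14   6  42] [536.2 299.8] [ 1.008 -0.286  0.068] 0.071
```

View pics/top0.png

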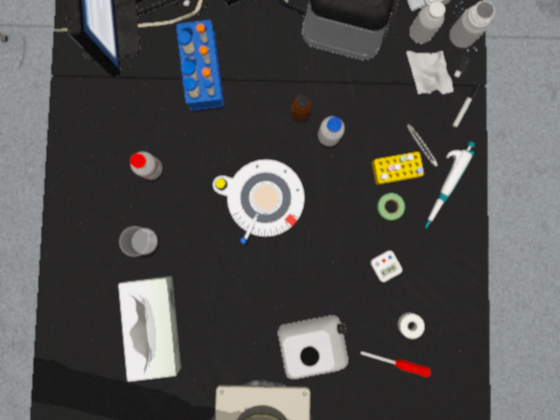

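View pics/side0.png

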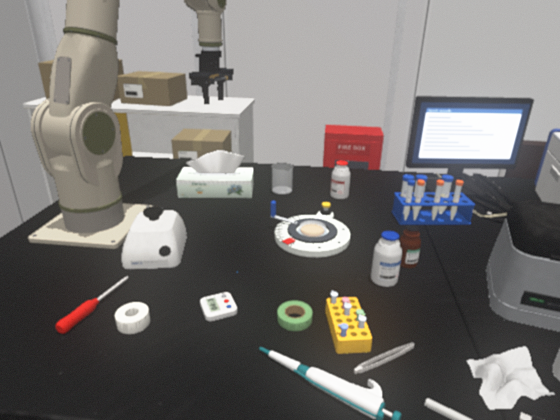

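The top view shows the polarizer at about (266,198), the knob at (243,240), the red marker at (291,220) and the lock at (221,183). The arm is out of the way. Next I'll compute the geometry.

```bash
cat >> h.py <<'E'
HS=dict(blue=((100,100,40),(130,255,255)),yellow=((20,110,80),(34,255,255)),red=((0,110,60),(10,255,255)))
BOX={"top":dict(blue=(225,222,330,290),yellow=(205,165,235,200),red=(225,180,330,260)),"side":dict(blue=(250,190,330,300),yellow=(312,190,340,216),red=(262,205,360,262))}
def blob(c,n,k):
    x0,y0,x1,y1=BOX[n][k]; im=c["pixels"][y0:y1,x0:x1]
    m=cv2.inRange(cv2.cvtColor(im,cv2.COLOR_RGB2HSV),*HS[k])
    N,L,st,ce=cv2.connectedComponentsWithStats(m)
    if N<2:return None
    i=1+np.argmax(st[1:,4]); return ce[i]+[x0,y0],st[i]+[x0,y0,0,0,0]
E
python3 - <<'E'
from h import *
C=viewer.camera("top");P=cloud(C);im=C["pixels"]
hsv=cv2.cvtColor(im,cv2.COLOR_RGB2HSV)
m=((hsv[...,2]>120)&(hsv[...,1]<70)).astype(np.uint8); m[:150]=0;m[245:]=0;m[:,:229]=0;m[:,315:]=0
m=cv2.morphologyEx(m,cv2.MORPH_OPEN,np.ones((5,5)))
cn=max(cv2.findContours(m,0,2)[0],key=cv2.contourArea); hull=cv2.convexHull(cn); e=cv2.fitEllipse(hull); print("base",e)
cen=plane(C,e[0],.022); print(cen)
# dish (pinkish)
d=((hsv[...,1]>25)&(hsv[...,1]<130)&((hsv[...,0]<25))&(hsv[...,2]>120)).astype(np.uint8);d[:175]=0;d[225:]=0;d[:,:240]=0;d[:,285:]=0
cd=max(cv2.findContours(d,0,2)[0],key=cv2.contourArea); ed=cv2.fitEllipse(cd);print("dish",ed,plane(C,ed[0],.037))
for k,h in dict(blue=.077,yellow=.052,red=.027).items():
    b,st=blob(C,"top",k); p=plane(C,b,h); v=p-cen; print(k,b,st,p.round(4),"r",np.hypot(v[0],v[1]).round(4),"az",np.degrees(np.arctan2(v[1],v[0])).round(2))
S=viewer.camera("side")
for k in("blue","yellow","red"):
    print(k,blob(S,"side",k))
    b,st=blob(S,"side",k)
    print(plane(S,b,dict(blue=.056,yellow=.049,red=.027)[k]))
q=P[280:380,115:180].reshape(-1,3);print("tissue",q.max(0),q.min(0))
cv2.imwrite("pics/crop0.png",cv2.resize(im[150:260,200:320,::-1],None,fx=5,fy=5,interpolation=cv2.INTER_CUBIC))
E
```

```text
base ((264.9795227050781, 197.44947814941406), (77.52570343017578, 78.60261535644531), 102.68431854248047)
[0.58451247 0.00530587 0.022     ]
dish ((265.4883728027344, 197.15731811523438), (23.65830421447754, 24.030298233032227), 85.42943572998047) [0.58385999 0.00365006 0.037     ]
blue [242.93333333 240.53333333] [240 237   8   8  45] [0.4749 0.0538 0.077 ] r 0.1199 az 156.14
yellow [220.31707317 183.40243902] [216 179  10  10  82] [0.6139 0.1154 0.052 ] r 0.1139 az 75.08
red [291.30120482 220.18072289] [286 215  12  12  83] [ 0.5284 -0.0622  0.027 ] r 0.0878 az -129.73
blue (array([272.92, 207.24]), array([270, 200,   6,  16,  75]))
[0.47771799 0.05678426 0.056     ]
yellow (array([325.75925926, 203.90740741]), array([321, 201,  10,   7,  54]))
[0.61771238 0.11614219 0.049     ]
red (array([288.25      , 240.58333333]), array([283, 238,  12,   6,  48]))
[ 0.532984   -0.06536289  0.027     ]
tissue [0.47837097 0.38238047 1.14817709] [ 0.12140224 -0.0251695  -0.00731262]
```

View pics/crop0.png

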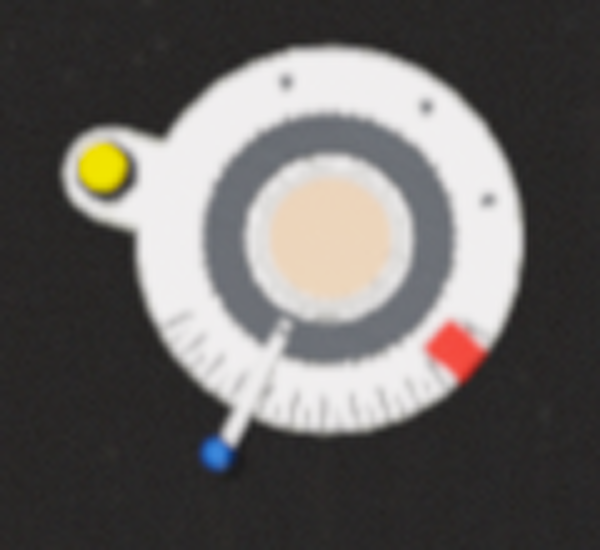

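The crop shows the lever pointing lower-left to the knob (crop 216,453), the red marker lower-right (456,350) and the lock at (102,168). From this the centre is about (0.583,0.003), the lever azimuth about 155° and the marker about 230°. I'll close the fingers and push with the tool's -x face.

```bash
cat >> h.py <<'E'
def rows(goal,head,n):
    "goal TCP xyz, final heading of tool x (deg); equal world steps, n rows"
    s=read_state();T=R.from_quat(s["eef_rot"]);x=T.as_matrix()[:,0];h=np.degrees(np.arctan2(x[1],x[0]))
    d=(np.array(goal)-s["ee_pos"])/n; t=-((head-h+180)%360-180)/n
    # level the tool: assume z down
    for k in range(n):
        a=np.radians(h-t*k); 
        v=[d[0]*np.cos(a)+d[1]*np.sin(a), d[0]*np.sin(a)-d[1]*np.cos(a), -d[2]]
        print([*(np.array(v)/.04).round(2),0,0,round(t/8,3)],end=",")
    print("h",h)
E
python3 -c "
from h import *
rows((.491,.086,.236),65,20)"
```

```text
[np.float64(-0.56), np.float64(-0.51), np.float64(0.0), 0, 0, np.float64(0.619)],[np.float64(-0.6), np.float64(-0.46), np.float64(0.0), 0, 0, np.float64(0.619)],[np.float64(-0.64), np.float64(-0.4), np.float64(0.0), 0, 0, np.float64(0.619)],[np.float64(-0.67), np.float64(-0.35), np.float64(0.0), 0, 0, np.float64(0.619)],[np.float64(-0.7), np.float64(-0.29), np.float64(0.0), 0, 0, np.float64(0.619)],[np.float64(-0.72), np.float64(-0.23), np.float64(0.0), 0, 0, np.float64(0.619)],[np.float64(-0.74), np.float64(-0.16), np.float64(0.0), 0, 0, np.float64(0.619)],[np.float64(-0.75), np.float64(-0.1), np.float64(0.0), 0, 0, np.float64(0.619)],[np.float64(-0.76), np.float64(-0.03), np.float64(0.0), 0, 0, np.float64(0.619)],[np.float64(-0.76), np.float64(0.03), np.float64(0.0), 0, 0, np.float64(0.619)],[np.float64(-0.75), np.float64(0.1), np.float64(0.0), 0, 0, np.float64(0.619)],[np.float64(-0.74), np.float64(0.16), np.float64(0.0), 0, 0, np.float64(0.619)],[np.float64(-0.72), np.float64(0.22), np.float64(0.0), 0, 0, np.float64(0.619)],[np.float64(-0.7), np.float64(0.28), np.float64(0.0), 0, 0, np.float64(0.619)],[np.float64(-0.67), np.float64(0.34), np.float64(0.0), 0, 0, np.float64(0.619)],[np.float64(-0.64), np.float64(0.4), np.float64(0.0), 0, 0, np.float64(0.619)],[np.float64(-0.6), np.float64(0.45), np.float64(0.0), 0, 0, np.float64(0.619)],[np.float64(-0.56), np.float64(0.51), np.float64(0.0), 0, 0, np.float64(0.619)],[np.float64(-0.52), np.float64(0.55), np.float64(0.0), 0, 0, np.float64(0.619)],[np.float64(-0.47), np.float64(0.59), np.float64(0.0), 0, 0, np.float64(0.619)],h 163.9702545590978
```

>>> {"api": "carry_out", "payload": {
  "moves": [
    [-0.56,-0.51,0,0,0,0.62],
    [-0.6,-0.46,0,0,0,0.62],
    [-0.64,-0.4,0,0,0,0.62],
    [-0.67,-0.35,0,0,0,0.62],
    [-0.7,-0.29,0,0,0,0.62],
    [-0.72,-0.23,0,0,0,0.62],
    [-0.74,-0.16,0,0,0,0.62],
    [-0.75,-0.1,0,0,0,0.62],
    [-0.76,-0.03,0,0,0,0.62],
    [-0.76,0.03,0,0,0,0.62],
    [-0.75,0.1,0,0,0,0.62],
    [-0.74,0.16,0,0,0,0.62],
    [-0.72,0.22,0,0,0,0.62],
    [-0.7,0.28,0,0,0,0.62],
    [-0.67,0.34,0,0,0,0.62],
    [-0.64,0.4,0,0,0,0.62],
    [-0.6,0.45,0,0,0,0.62],
    [-0.56,0.51,0,0,0,0.62],
    [-0.52,0.55,0,0,0,0.62],
    [-0.47,0.59,0,0,0,0.62]
  ],
  "fingers": 0,
  "force": 5
}}

```text
time: 2.7
ee_pos: [0.4906, 0.084, 0.2365]
eef_rot: [0.846, 0.533, 0.0, 0.0]
ft_force: [-0.4, 0.2, 0.2]
width: 0.0006
grip_force: 0.0
```

```bash
python3 - <<'E'
from h import *
rows((.491,.086,.062),65,5)
S=viewer.camera("side");cv2.imwrite("pics/s1.png",cv2.resize(S["pixels"][60:280,180:400,::-1],None,fx=2.7,fy=2.7))
E
```

```text
[np.float64(0.01), np.float64(-0.0), np.float64(0.87), 0, 0, np.float64(-0.014)],[np.float64(0.01), np.float64(-0.0), np.float64(0.87), 0, 0, np.float64(-0.014)],[np.float64(0.01), np.float64(-0.0), np.float64(0.87), 0, 0, np.float64(-0.014)],[np.float64(0.01), np.float64(-0.0), np.float64(0.87), 0, 0, np.float64(-0.014)],[np.float64(0.01), np.float64(-0.0), np.float64(0.87), 0, 0, np.float64(-0.014)],h 64.44009301412245
```

View pics/s1.png

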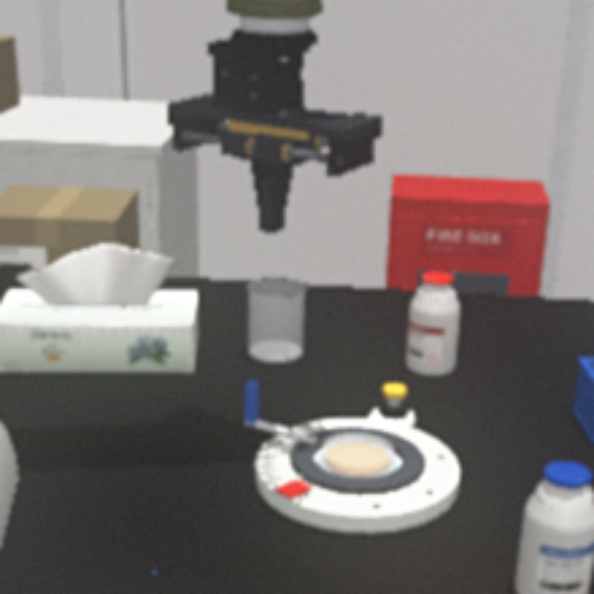

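The side view shows the closed, tapered fingers above the space behind the knob, with nothing in the way.

>>> {"api": "carry_out", "payload": {
  "moves": [
    [0,0,0.87,0,0,0],
    [0,0,0.87,0,0,0],
    [0,0,0.87,0,0,0],
    [0,0,0.87,0,0,0],
    [0,0,0.87,0,0,0],
    [0,0,0,0,0,0],
    [-0.1,0,0,0,0,0],
    [-0.1,0,0,0,0,0],
    [-0.1,0,0,0,0,0],
    [-0.1,0,0,0,0,0],
    [0,0,0,0,0,0]
  ]
}}

```text
time: 4.12
ee_pos: [0.4828, 0.0711, 0.0628]
eef_rot: [0.845, 0.535, 0.0, -0.0]
ft_force: [0.3, 0.3, -0.3]
width: 0.0006
grip_force: 0.0
```

```bash
python3 - <<'E'
from h import *
S=viewer.camera("side");T=viewer.camera("top");print(blob(S,"side","blue"),blob(T,"top","blue"))
print(read_state()["ft_force"],read_state()["ee_pos"])
E
```

```text
(array([272.82278481, 207.89873418]), array([270, 200,   6,  16,  79])) None
[ 0.16788368 -0.05991623 -0.25268425] [0.48279932 0.07138637 0.06260821]
```

>>> {"api": "carry_out", "payload": {
  "moves": [
    [-0.15,-0.02,0,0,0,-0.375],
    [-0.15,-0.02,0,0,0,-0.375],
    [-0.15,-0.02,0,0,0,-0.375],
    [-0.15,-0.02,0,0,0,-0.375],
    [-0.15,-0.02,0,0,0,-0.375],
    [-0.15,-0.02,0,0,0,-0.375],
    [-0.15,-0.02,0,0,0,-0.375],
    [-0.15,-0.02,0,0,0,-0.375],
    [0,0,0,0,0,0]
  ]
}}

```text
time: 5.35
ee_pos: [0.4646, 0.0267, 0.0626]
eef_rot: [0.715, 0.699, 0.0, 0.0]
ft_force: [0.3, 0.6, 0.3]
width: 0.0004
grip_force: 0.0
```

```bash
cat >> h.py <<'E'
C0=np.array([.583,.003])
def status():
    S=viewer.camera("side");T=viewer.camera("top");s=read_state()
    p=s["ee_pos"][:2]-C0;x=R.from_quat(s["eef_rot"]).as_matrix()[:,0]
    print("tcp az",np.degrees(np.arctan2(p[1],p[0]))%360,"r",np.hypot(*p),"head+90",np.degrees(np.arctan2(x[1],x[0]))+90,"z",s["ee_pos"][2],"F",np.round(s["ft_force"],2),"t",s["time"])
    for n,c in(("side",S),("top",T)):
        for k,h in(("blue",.056 if n=="side" else .077),("red",.027)):
            b=blob(c,n,k)
            if b:
                q=plane(c,b[0],h);v=q[:2]-C0;print(n,k,b[0].round(2),b[1],q.round(4),"r",np.hypot(*v).round(4),"az",np.degrees(np.arctan2(v[1],v[0])).round(2)%360)
    return S,T
E
python3 -c "
from h import *
status()"
```

```text
tcp az 168.5514672382289 r 0.12094298114656757 head+90 178.70587125542232 z 0.062470751603730716 F [ 0.1  -0.05 -0.75] t 5.45
side blue [266.34 214.84] [264 207   6  17  91] [0.4675 0.0085 0.056 ] r 0.1156 az 177.29
side red [288.25 240.58] [283 238  12   6  48] [ 0.533  -0.0654  0.027 ] r 0.0847 az 233.81
top red [291.22 220.07] [286 215  12  12  81] [ 0.5286 -0.062   0.027 ] r 0.0848 az 230.11
```

>>> {"api": "carry_out", "payload": {
  "moves": [
    [-0.157,-0.018,0,0,0,-0.375],
    [-0.157,-0.018,0,0,0,-0.375],
    [-0.157,-0.018,0,0,0,-0.375],
    [-0.157,-0.018,0,0,0,-0.375],
    [-0.157,-0.018,0,0,0,-0.375],
    [-0.157,-0.018,0,0,0,-0.375],
    [-0.157,-0.018,0,0,0,-0.375],
    [-0.157,-0.018,0,0,0,-0.375],
    [-0.157,-0.018,0,0,0,-0.375],
    [-0.157,-0.018,0,0,0,-0.375],
    [-0.157,-0.018,0,0,0,-0.375],
    [-0.157,-0.018,0,0,0,-0.375],
    [-0.157,-0.018,0,0,0,-0.375],
    [-0.157,-0.018,0,0,0,-0.375],
    [0,0,0,0,0,0]
  ]
}}

```text
time: 7.32
ee_pos: [0.482, -0.058, 0.0623]
eef_rot: [0.417, 0.909, -0.0, -0.0]
ft_force: [-0.7, -0.0, 0.8]
width: 0.0003
grip_force: 0.0
```

```bash
python3 -c "
from h import *
S,T=status()
cv2.imwrite('pics/m.png',np.vstack([cv2.resize(c['pixels'][a:a+100,b:b+200,::-1],None,fx=3,fy=3,interpolation=2) for c,a,b in((S,170,200),(T,160,190))]))"
```

```text
tcp az 211.0055278087427 r 0.11765090542170446 head+90 220.68731776185462 z 0.06248177627286474 F [ 0.93 -0.54 -0.52] t 7.425
side blue [271.49 230.19] [269 222   6  18  97] [ 0.4927 -0.0721  0.056 ] r 0.1174 az 219.76
side red [288.53 240.47] [283 238  12   6  49] [ 0.5336 -0.0647  0.027 ] r 0.0838 az 233.88
```

View pics/m.png

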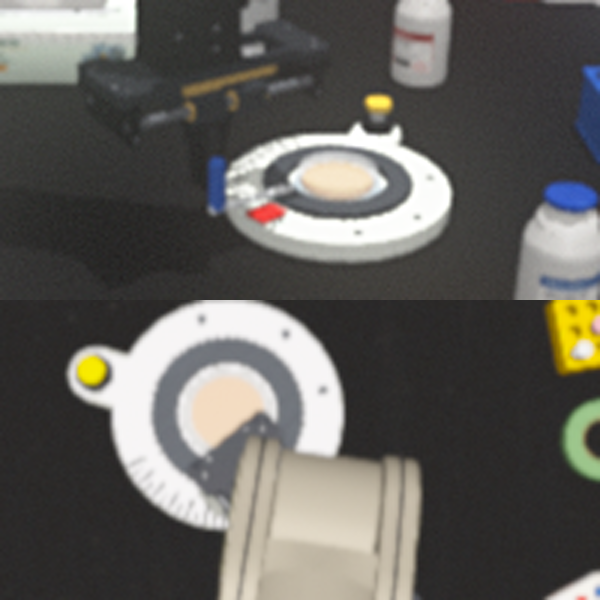

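The side crop shows the knob at the fingers, just short of the red marker. In the top view the arm covers that area. I'll push about 6° more, then clear the view and measure.

>>> {"api": "carry_out", "payload": {
  "moves": [
    [-0.157,-0.018,0,0,0,-0.375],
    [-0.157,-0.018,0,0,0,-0.375],
    [0,0,0,0,0,0],
    [0,0,0,0,0,0]
  ]
}}

```text
time: 7.92
ee_pos: [0.4895, -0.0678, 0.0626]
eef_rot: [0.369, 0.929, 0.0, 0.0]
ft_force: [-0.0, 0.1, 0.6]
width: 0.0005
grip_force: 0.0
```

```bash
python3 -c "
from h import *
S,T=status();print(read_state()['ee_pos'])"
```

```text
tcp az 217.1518652249588 r 0.11730745910226319 head+90 226.7277026572174 z 0.06257434158934234 F [ 0.39  0.02 -0.42] t 8.025
side blue [274.34 232.46] [272 224   6  18  96] [ 0.501  -0.0824  0.056 ] r 0.1183 az 226.16
side red [288.59 240.68] [283 238  12   6  44] [ 0.5339 -0.0657  0.027 ] r 0.0845 az 234.43
[ 0.48950155 -0.06784546  0.06257434]
```

>>> {"api": "carry_out", "payload": {
  "moves": [
    [0.5,0,0,0,0,0],
    [0.3,0,-0.9,0,0,0],
    [0,0,-0.9,0,0,0],
    [0,0,-0.9,0,0,0],
    [0.9,-0.9,0,0,0,0],
    [0.9,-0.9,0,0,0,0],
    [0.9,-0.9,0,0,0,0],
    [0.9,-0.9,0,0,0,0],
    [0.9,-0.9,0,0,0,0],
    [0,0,0,0,0,0]
  ]
}}

```text
time: 9.28
ee_pos: [0.2584, -0.0553, 0.1724]
eef_rot: [0.37, 0.929, 0.001, 0.001]
ft_force: [-0.5, -0.2, 0.4]
width: 0.0006
grip_force: 0.0
```

```bash
python3 -c "
from h import *
S,T=status();s=read_state();print(s['ee_pos'],s['eef_rot'])
cv2.imwrite('pics/m2.png',np.hstack([cv2.resize(c['pixels'][a:a+100,b:b+100,::-1],None,fx=4,fy=4,interpolation=2) for c,a,b in((S,170,240),(T,160,220))]))"
```

```text
tcp az 190.0161708846849 r 0.3288001727038847 head+90 226.84199859522226 z 0.17231465062199922 F [ 0.12 -0.01 -0.11] t 9.375
side blue [274.41 231.99] [272 224   6  18  90] [ 0.5009 -0.08    0.056 ] r 0.1168 az 225.31
side red [288.59 240.59] [283 238  12   6  46] [ 0.5338 -0.0653  0.027 ] r 0.0841 az 234.22
top blue [299.49 231.74] [296 228   8   8  43] [ 0.499  -0.0807  0.077 ] r 0.1186 az 224.9
top red [292.42 218.87] [288 215  10   9  45] [ 0.5317 -0.065   0.027 ] r 0.0851 az 232.99
[ 0.25921117 -0.05418694  0.17231465] [3.67783304e-01 9.29910270e-01 1.41300830e-03 5.78089518e-04]
```

View pics/m2.png

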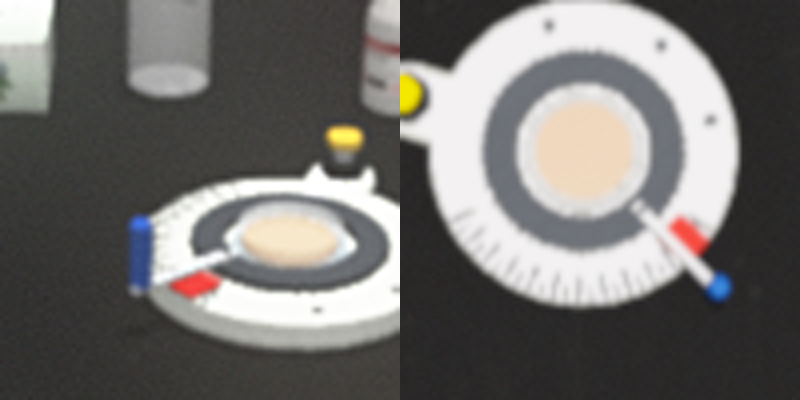

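The top crop shows the lever on the clockwise side of the red marker, with the knob at azimuth about 224.9°. The marker, when unobstructed, was at 230.1°, so about 5.3° remain.

```bash
python3 -c "
from h import *
rows((.4749,-.0541,.1724),136.7,8)"
```

```text
[np.float64(-0.49), np.float64(0.46), np.float64(-0.0), 0, 0, np.float64(0.002)],[np.float64(-0.49), np.float64(0.46), np.float64(-0.0), 0, 0, np.float64(0.002)],[np.float64(-0.49), np.float64(0.46), np.float64(-0.0), 0, 0, np.float64(0.002)],[np.float64(-0.49), np.float64(0.46), np.float64(-0.0), 0, 0, np.float64(0.002)],[np.float64(-0.49), np.float64(0.46), np.float64(-0.0), 0, 0, np.float64(0.002)],[np.float64(-0.49), np.float64(0.46), np.float64(-0.0), 0, 0, np.float64(0.002)],[np.float64(-0.49), np.float64(0.46), np.float64(-0.0), 0, 0, np.float64(0.002)],[np.float64(-0.49), np.float64(0.46), np.float64(-0.0), 0, 0, np.float64(0.002)],h 136.84199859522226
```

>>> {"api": "carry_out", "payload": {
  "moves": [
    [-0.49,0.46,0,0,0,0],
    [-0.49,0.46,0,0,0,0],
    [-0.49,0.46,0,0,0,0],
    [-0.49,0.46,0,0,0,0],
    [-0.49,0.46,0,0,0,0],
    [-0.49,0.46,0,0,0,0],
    [-0.49,0.46,0,0,0,0],
    [-0.49,0.46,0,0,0,0],
    [0,0,0,0,0,0],
    [0,0,0.9,0,0,0],
    [0,0,0.9,0,0,0],
    [0,0,0.9,0,0,0],
    [0,0,0,0,0,0],
    [-0.12,0,0,0,0,-0.2],
    [-0.12,0,0,0,0,-0.2],
    [-0.12,0,0,0,0,-0.2],
    [0,0,0,0,0,0]
  ]
}}

```text
time: 11.5
ee_pos: [0.4854, -0.0631, 0.065]
eef_rot: [0.328, 0.945, 0.002, 0.001]
ft_force: [-0.2, 0.1, -0.8]
width: 0.0007
grip_force: 0.0
```

```bash
python3 -c "
from h import *
status()
rows((.4963,-.0760,.0625),141.9,3)"
```

```text
tcp az 213.80631842588812 r 0.11813842495589395 head+90 231.7121869142615 z 0.06465802931279543 F [-0.58  0.18 -1.18] t 11.6
side blue [274.34 232.25] [272 224   6  18  91] [ 0.5009 -0.0813  0.056 ] r 0.1177 az 225.77
side red [288.51 240.64] [283 238  12   6  47] [ 0.5336 -0.0655  0.027 ] r 0.0845 az 234.24
[np.float64(-0.14), np.float64(-0.03), np.float64(0.02), 0, 0, np.float64(-0.008)],[np.float64(-0.14), np.float64(-0.03), np.float64(0.02), 0, 0, np.float64(-0.008)],[np.float64(-0.14), np.float64(-0.03), np.float64(0.02), 0, 0, np.float64(-0.008)],h 141.7121869142615
```

>>> {"api": "carry_out", "payload": {
  "moves": [
    [-0.14,-0.03,0,0,0,0],
    [-0.14,-0.03,0,0,0,0],
    [-0.14,-0.03,0,0,0,0],
    [0,0,0,0,0,0],
    [0,0,0,0,0,0]
  ]
}}

```text
time: 12.22
ee_pos: [0.4958, -0.076, 0.0645]
eef_rot: [0.328, 0.945, 0.001, 0.0]
ft_force: [-0.7, -0.5, 0.4]
width: 0.0006
grip_force: 0.0
```

```bash
python3 -c "
from h import *
status()"
```

```text
tcp az 222.11173665765503 r 0.11758461419830381 head+90 231.74635095340136 z 0.06453585877422083 F [-0.72  0.09  0.01] t 12.325
side blue [277.22 233.96] [275 226   6  18  83] [ 0.5088 -0.0887  0.056 ] r 0.118 az 231.0
side red [289.63 241.22] [285 239  10   5  27] [ 0.5366 -0.068   0.027 ] r 0.0848 az 236.84
```

>>> {"api": "carry_out", "payload": {
  "moves": [
    [0.5,0,0,0,0,0],
    [0.3,0,-0.9,0,0,0],
    [0,0,-0.9,0,0,0],
    [0,0,-0.9,0,0,0],
    [0.9,-0.9,0,0,0,0],
    [0.9,-0.9,0,0,0,0],
    [0.9,-0.9,0,0,0,0],
    [0.9,-0.6,0,0,0,0],
    [0.9,-0.3,0,0,0,0],
    [0,0,0,0,0,0]
  ]
}}

```text
time: 13.58
ee_pos: [0.2575, -0.0653, 0.1732]
eef_rot: [0.329, 0.944, 0.003, 0.001]
ft_force: [-0.2, -0.7, -0.7]
width: 0.0008
grip_force: 0.0
```

```bash
python3 -c "
from h import *
S,T=status();s=read_state();print(s['ee_pos'],s['eef_rot'])
cv2.imwrite('pics/m3.png',np.hstack([cv2.resize(c['pixels'][a:a+w,b:b+w,::-1],(400,400),interpolation=2) for c,a,b,w in((S,170,240,100),(T,190,260,50))]))"
```

```text
tcp az 191.81445950455807 r 0.33139178562630456 head+90 231.73973001660485 z 0.17327017162520822 F [ 0.48 -0.56  0.52] t 13.675
side blue [277.32 234.11] [275 226   6  18  75] [ 0.5091 -0.0893  0.056 ] r 0.1183 az 231.32
side red [289.63 241.22] [285 239  10   5  27] [ 0.5366 -0.068   0.027 ] r 0.0848 az 236.84
top blue [302.5  228.61] [299 225   8   8  44] [ 0.5066 -0.0878  0.077 ] r 0.1187 az 229.92
top red [289.45 222.23] [286 218   8   9  22] [ 0.5231 -0.0577  0.027 ] r 0.0853 az 225.41
[ 0.2586285  -0.06485017  0.17327017] [3.27713616e-01 9.44771051e-01 3.25628299e-03 9.18007743e-04]
```

View pics/m3.png

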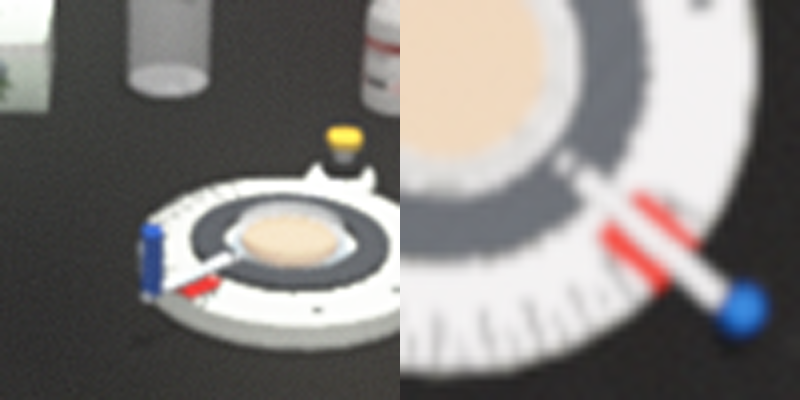

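The lever now lies across the red marker, with red on both sides. I'll measure how evenly the two strips are split.

```bash
python3 - <<'E'
from h import *
T=viewer.camera("top");im=T["pixels"].astype(float);redn=np.clip((im[...,0]-im[...,1])/160,0,1)
Rm=R.from_quat(T["orientation"]).as_matrix()
def pix(p):
    q=Rm.T@(np.array(p)-T["xyz"]);return T["fx"]*q[0]/q[2]+T["cx"],T["fy"]*q[1]/q[2]+T["cy"]
ss=np.arange(-18,18.1,1.)
prof=[];g=[]
for a in (230,):
  t=np.radians(a);u=np.array([np.cos(t),np.sin(t)]);n=np.array([-u[1],u[0]])
  for s in ss:
    px=np.array([pix([*(C0+u*rr+n*s/1000),.027]) for rr in np.arange(.074,.095,.002)],np.float32)
    f=lambda I:cv2.remap(I.astype(np.float32),px[:,0:1].copy(),px[:,1:2].copy(),1).mean()
    prof.append(f(redn));
prof=np.array(prof);print(np.c_[ss,prof.round(2)].T.tolist())
mid=ss[6:-6][np.argmin(prof[10:27])+4] if 0 else 0
for side in(ss<0.3,ss>-.3): print(prof[side].sum(),(prof*ss)[side].sum()/prof[side].sum())
E
```

```text
[[-18.0, -17.0, -16.0, -15.0, -14.0, -13.0, -12.0, -11.0, -10.0, -9.0, -8.0, -7.0, -6.0, -5.0, -4.0, -3.0, -2.0, -1.0, 0.0, 1.0, 2.0, 3.0, 4.0, 5.0, 6.0, 7.0, 8.0, 9.0, 10.0, 11.0, 12.0, 13.0, 14.0, 15.0, 16.0, 17.0, 18.0], [0.009999999776482582, 0.009999999776482582, 0.009999999776482582, 0.029999999329447746, 0.05999999865889549, 0.10999999940395355, 0.20000000298023224, 0.33000001311302185, 0.49000000953674316, 0.6600000262260437, 0.8100000023841858, 0.8899999856948853, 0.8600000143051147, 0.7599999904632568, 0.5799999833106995, 0.4000000059604645, 0.23999999463558197, 0.14000000059604645, 0.07999999821186066, 0.05999999865889549, 0.07000000029802322, 0.11999999731779099, 0.20000000298023224, 0.33000001311302185, 0.47999998927116394, 0.6200000047683716, 0.6899999976158142, 0.6399999856948853, 0.5299999713897705, 0.3799999952316284, 0.25, 0.15000000596046448, 0.07999999821186066, 0.03999999910593033, 0.019999999552965164, 0.009999999776482582, 0.009999999776482582]]
6.661169 -6.868052178418195
4.7463636 8.04721775558695
```

The split is even to about 0.5 mm (roughly 0.3°) once parallax is counted, so the lever is set. Next is the lock.

```bash
python3 -c "
from h import *
rows((.614,.1155,.1733),100,14)" | sed 's/np.float64//g'
```

```text
[(-0.3), (0.64), (-0.0), 0, 0, (0.373)],[(-0.27), (0.66), (-0.0), 0, 0, (0.373)],[(-0.23), (0.67), (-0.0), 0, 0, (0.373)],[(-0.2), (0.68), (-0.0), 0, 0, (0.373)],[(-0.16), (0.69), (-0.0), 0, 0, (0.373)],[(-0.12), (0.7), (-0.0), 0, 0, (0.373)],[(-0.09), (0.71), (-0.0), 0, 0, (0.373)],[(-0.05), (0.71), (-0.0), 0, 0, (0.373)],[(-0.01), (0.71), (-0.0), 0, 0, (0.373)],[(0.02), (0.71), (-0.0), 0, 0, (0.373)],[(0.06), (0.71), (-0.0), 0, 0, (0.373)],[(0.1), (0.7), (-0.0), 0, 0, (0.373)],[(0.13), (0.7), (-0.0), 0, 0, (0.373)],[(0.17), (0.69), (-0.0), 0, 0, (0.373)],h 141.81275465220537
```

>>> {"api": "carry_out", "payload": {
  "moves": [
    [-0.3,0.64,0,0,0,0.373],
    [-0.27,0.66,0,0,0,0.373],
    [-0.23,0.67,0,0,0,0.373],
    [-0.2,0.68,0,0,0,0.373],
    [-0.16,0.69,0,0,0,0.373],
    [-0.12,0.7,0,0,0,0.373],
    [-0.09,0.71,0,0,0,0.373],
    [-0.05,0.71,0,0,0,0.373],
    [-0.01,0.71,0,0,0,0.373],
    [0.02,0.71,0,0,0,0.373],
    [0.06,0.71,0,0,0,0.373],
    [0.1,0.7,0,0,0,0.373],
    [0.13,0.7,0,0,0,0.373],
    [0.17,0.69,0,0,0,0.373],
    [0,0,0,0,0,0],
    [0,0,0.9,0,0,0],
    [0,0,0.9,0,0,0],
    [0,0,0,0,0,0]
  ]
}}

```text
time: 15.98
ee_pos: [0.6111, 0.1155, 0.0999]
eef_rot: [0.642, 0.767, 0.001, -0.002]
ft_force: [-0.4, -0.7, 1.0]
width: 0.0005
grip_force: 0.0
```

```bash
python3 -c "
from h import *
S,T=status();s=read_state();print(s['ee_pos'],s['eef_rot'])
rows((.6145,.1155,.070),100,2)
cv2.imwrite('pics/l.png',cv2.resize(S['pixels'][150:260,260:400,::-1],None,fx=4,fy=4,interpolation=2))"
```

```text
tcp az 74.88453664636224 r 0.1171289560113337 head+90 190.10483392792975 z 0.10382652695065997 F [1.24 0.2  0.42] t 16.075
side blue [277.31 233.94] [275 226   6  18  77] [ 0.509  -0.0885  0.056 ] r 0.1177 az 231.02
side red [289.63 241.22] [285 239  10   5  27] [ 0.5366 -0.068   0.027 ] r 0.0848 az 236.84
top blue [302.56 228.58] [299 225   8   8  43] [ 0.5067 -0.0879  0.077 ] r 0.1187 az 229.99
top red [289.29 222.05] [286 218   8   9  21] [ 0.5236 -0.0573  0.027 ] r 0.0846 az 225.42
[0.61354314 0.11607656 0.10382653] [ 6.42087081e-01  7.66624765e-01  3.19597747e-03 -6.59931715e-04]
[np.float64(-0.01), np.float64(0.01), np.float64(0.42), 0, 0, np.float64(0.007)],[np.float64(-0.01), np.float64(0.01), np.float64(0.42), 0, 0, np.float64(0.007)],h 100.10483392792973
```

View pics/l.png

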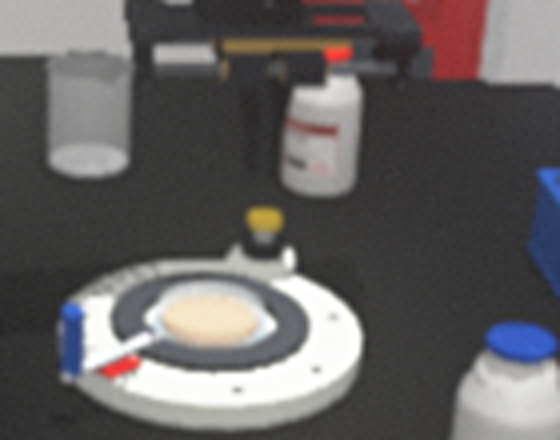

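The fingertips are directly above the yellow button (crop 265,218), so I'll press.

>>> {"api": "carry_out", "payload": {
  "moves": [
    [0,0,0.45,0,0,0],
    [0,0,0.4,0,0,0],
    [0,0,0.05,0,0,0],
    [0,0,0.05,0,0,0],
    [0,0,0.05,0,0,0],
    [0,0,0.05,0,0,0],
    [0,0,0,0,0,0]
  ]
}}

```text
time: 16.95
ee_pos: [0.6136, 0.1159, 0.0612]
eef_rot: [0.642, 0.766, 0.003, -0.001]
ft_force: [-0.5, -0.1, 0.1]
width: 0.0004
grip_force: 0.3
```

>>> {"api": "carry_out", "payload": {
  "moves": [
    [0,0,0.05,0,0,0],
    [0,0,0.04,0,0,0],
    [0,0,0,0,0,0]
  ]
}}

```text
time: 17.32
ee_pos: [0.6137, 0.116, 0.0585]
eef_rot: [0.642, 0.766, 0.003, -0.001]
ft_force: [-4.0, -1.2, 10.0]
width: 0.0004
grip_force: 5.1
```

>>> {"api": "carry_out", "payload": {
  "moves": [
    [0,0,0.03,0,0,0],
    [0,0,0.03,0,0,0],
    [0,0,0,0,0,0]
  ]
}}

```text
time: 17.7
ee_pos: [0.614, 0.116, 0.0582]
eef_rot: [0.643, 0.766, 0.004, -0.0]
ft_force: [-12.8, -3.0, 29.2]
width: 0.0005
grip_force: 14.7
```

>>> {"api": "carry_out", "payload": {
  "moves": [
    [0,0,-0.2,0,0,0],
    [0,0,-0.9,0,0,0],
    [0,0,-0.9,0,0,0],
    [0,0,-0.9,0,0,0],
    [0,-0.9,0,0,0,0],
    [0,-0.9,0,0,0,0],
    [0,-0.9,0,0,0,0],
    [0,0,0,0,0,0],
    [0,0,0,0,0,0]
  ]
}}

```text
time: 18.82
ee_pos: [0.5075, 0.0965, 0.171]
eef_rot: [0.642, 0.766, 0.004, -0.001]
ft_force: [1.2, -0.1, 0.4]
width: 0.0003
grip_force: 0.0
```

```bash
python3 -c "
from h import *
S,T=status();s=read_state();print(s['ee_pos'],s['joint_vel'])
print(blob(S,'side','yellow'),plane(S,blob(S,'side','yellow')[0],.041))
cv2.imwrite('pics/f.png',np.hstack([cv2.resize(c['pixels'][a:a+100,b:b+100,::-1],(400,400),interpolation=2) for c,a,b in((S,170,260),(T,160,210))]))"
```

```text
tcp az 128.83378553688786 r 0.12018951886520315 head+90 190.04929493790763 z 0.17071227213267973 F [-0.45 -0.26 -0.28] t 18.925
side blue [277.29 234.04] [275 226   6  18  76] [ 0.509 -0.089  0.056] r 0.1181 az 231.19
side red [289.63 241.22] [285 239  10   5  27] [ 0.5366 -0.068   0.027 ] r 0.0848 az 236.84
top blue [302.64 228.55] [299 225   8   8  44] [ 0.5068 -0.0881  0.077 ] r 0.1188 az 230.08
top red [289.61 222.3 ] [286 218   8   9  23] [ 0.523  -0.0581  0.027 ] r 0.0857 az 225.51
[0.50763357 0.09662383 0.17071227] [-0.00103091  0.00313647  0.00089643  0.00195157 -0.00148829  0.00046753
 -0.00086154]
(array([325.63793103, 206.84482759]), array([321, 204,  10,   7,  58])) [0.61792253 0.11396048 0.041     ]
```

View pics/f.png

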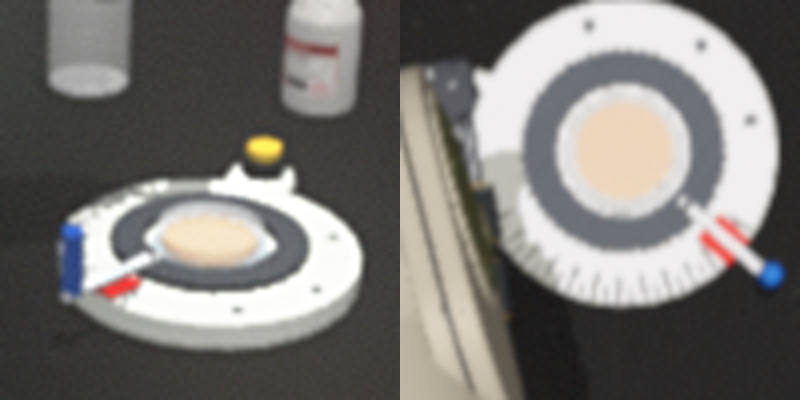

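The button is down about 3 px (roughly 8 mm), the lever is still centred on the marker, and the dish is in place. I'm handing in.

```bash
python3 -c "
from bench import r
print(r.close_job())"
```

```text
the job is handed in; nothing more can be done
None
```

The lever is over the middle of the red marker (to about 0.5 mm in the top view), the lock button is fully down, the arm is clear of everything, and the job was handed in at about 19 s.

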